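# Bring the balancing carriage home and lock it to the clutch click

### The job

Slide the aluminium carriage along its rails until it rests against the dark end stop, without shoving the end stop along. Then turn the carriage's clamp crank clockwise until its torque clutch lets go (the crank turns on while the screw no longer follows), stop after ten to thirty degrees of that slip, and let go, leaving the carriage clamped against the stop. Leave the other things on the bench alone.

Things in the scene. Friction and masses are not known exactly. Their poses are not given: they have to be found in the camera images.
- bed: Fixed steel base plate 220 x 600 x 14 mm with two grey rails (22 mm wide, tops 40 mm above the bench, at x = -60 and +60 mm) along its y axis. Origin: centre of its underside, on the bench; z up. The carriage runs along the bed's +y to the end stop. A stainless sleeve (38 mm across, 50 mm high) stands on its +y end, behind the stop.
- carriage (a joint): Travel of the aluminium carriage along the bed's +y, m: 0.160 when against the end stop, less when short. Plate 160 (x) x 220 (y) mm, 40 to 65 mm above the bench; lip across its -y end up to 95 mm; fixed on it a cast-iron wear ring (94 mm across, top at 87 mm) and, in its +y half, the clamp column with the crank. Slides with about 9 N friction plus 15 N per m/s.
- endstop (a joint): Shift of the end stop along the rails (bed's +y), m; 0 at the start. Dark steel block 160 x 30 x 50 mm across both rails, top 90 mm above the bench, held by friction only: a push of about 35 N or more on the carriage standing against it shoves it along.
- push_face (a point): Middle of the flat outer (-y) end face of the carriage, 75 mm above the bench; the face is 150 mm wide, 40 to 95 mm high. Nothing stands over the rails behind it. Moves with the carriage.
- crank_axis (a point): Point on the vertical axis of the clamp screw, 142 mm above the bench, 170 mm from push_face along the bed's +y. Moves with the carriage. The screw tightens clockwise seen from above and comes up tight after 0.6 to 1.7 rad of turning: how far differs each time and cannot be seen beforehand.
- crank_grip (a point): Middle of the crank's upright black grip, 142 mm high, 80 mm from the screw axis: a freely spinning cylinder 22 mm across, 116 to 166 mm high, on the dark crank arm (top at 112 mm). At the start the crank points anywhere between about the bed's +y and its -x. It stays where it is left. Driving the loose screw takes about 1 N at the grip; slipping the clutch about 5.6 N.
- clutch (a joint): Slip of the crank on its screw through the torque clutch, rad, positive clockwise; 0 at the start and while the crank drives the screw. Once the screw is tight the load rises at once from 0.07 to 0.45 N m; the clutch then slips and holds that load as long as it is turned on.
- shoe (a joint): Rise of the brake shoe under the carriage, m: grows as the screw is tightened; 0.0034 when the screw is tight, less when it is loose or turned back.

How it is judged (in metres and radians):
On the way, in this order (a step that is already met when the one before it is completed fails the run):
1. the carriage rests against the end stop (value of joint carriage above 0.158 m), for 0.2 s.
2. with the carriage at the stop, the clutch has slipped (value of joint clutch above 0.08 rad and value of joint carriage above 0.157 m), for 0.1 s.
At the end, for the whole second after the job is handed in: The carriage is within 3 mm of the end stop, which has not shifted by 4 mm or more; the clamp screw is tight (brake shoe above 3.1 mm); the clutch has slipped by more than 0.08 and less than 0.6 rad; the crank is at rest and released (all of step 2 and value of joint clutch below 0.6 rad and value of joint shoe above 0.0031 m and value of joint endstop below 0.004 m and velocity of joint clutch below 0.02 rad/s); the robot touches nothing.
It fails at once if the clutch is run on past 0.6 rad of slip (value of joint clutch above 0.6 rad).
It fails at once if the end stop is shoved 4 mm or more along the rails (value of joint endstop above 0.004 m).
It fails at once if a bystander is moved more than 15 mm (distance of any of sleeve_a, sleeve_b, punch, bearing, spanner, spare_ring, weight_tray from where it was at the start of the episode above 0.015 m).
It also fails if it takes over 64 s, if anything falls off the work surface, if the arm or the gripper's body presses on something with over 40 N, if the wrist force passes 120 N, or if a joint passes its speed limit or range.

### The arm

A 7-joint arm with a two-finger parallel gripper is mounted at the origin on the work surface. World frame = base frame: x ahead of the robot, y to its left, z up, the work surface at z = 0. Lengths are in mm, angles in rad, forces in N, time in s.
With the tool pointing down it reaches from about 425 to 875 mm from the base axis. Payload 9.9 kg.
Tool frame: the origin (TCP) lies midway between the tips of the shut fingers; the grasp point (between the pads) lies 19 mm behind it; z points along the fingers, y is the line along which they close (so a half turn about z gives the same grasp; the last joint's range is limited). The gripper opens to 85 mm and grips with 20 to 120 N. Pads are 22 mm wide; open, the fingers measure 114 mm over their backs; the gripper's body (76 mm by 85 mm) begins 54 mm behind the grasp point. The pads swing forward as they close: fully open they stand 13 mm farther back than shut.
Start: joints at [1.202, 0.576, 0.025, 1.437, -0.015, 1.129, -0.057], TCP at [189.656, -647.811, 231.289] pointing down, gripper open.
Joint ranges: [-2.76, 2.76], [-0.34, 2.15], [-1.52, 1.57], [0.19, 2.46], [-1.09, 4.23], [0.17, 1.99], [-2.82, 2.82]. Speed limits (rad/s): [2.22, 2.22, 3.01, 3.01, 3.14, 3.14, 3.14].

### API

Orientations are given as [roll, pitch, yaw] about the fixed x, y, z axes, in that order (R = Rz(yaw) Ry(pitch) Rx(roll)).
In Python, from plant import robot, imaging, sign_off gives the robot as it stands.
- The arm moves only by the tool jog_arm, never from a script. Its argument "motion" is a list of rows, each an object with "translation": the shift along the tool's x, y, z in cm, a list of three; "turn": the turn about the tool's z in degrees. A call has 1 to 20 rows; each row shifts and turns the commanded pose from where the row before left it, along the tool's axes as they then stand; what a row does not reach is not made up. A row lasts 1/8 s, in which the tool goes at most 62.5 mm and 10.7 degrees, less where a joint would pass 70% of its speed; a pose out of reach is approached as far as the arm can. A call is refused whole if a number of a shift passes 6.25 or a number of a turn 10.7, either way. A call with a gripper value outside its range is refused whole. "fingers" is the closure in counts, from 0 (fully open) to 255 (shut), set as the call begins (left out, the last holds). The fingers move at their own pace and stop on an object; the grip force is fixed at half the most. Time passes only in rows, so rows that do not move let the fingers close. It gives the time, the measured TCP pose, the force, the opening and the grip force at its end, in the units of the state.
- robot.observe(): the state, without advancing time (a new reading comes with each control period).
- imaging.get_image(name): name is "scene" or "top" or "wrist"; returns (picture, depth): 400x640x3 uint8, blue, green, red; 400x640 float32, mm along the optical axis (not along the pixel's ray), 0 where there is no reading.
- imaging.camera_model(name): a dict with "K" (3x3 intrinsics, pixels), "camera_from_world" (4x4, takes a point from world to camera coordinates); the wrist camera has in their place "tool_from_camera" (4x4, takes a point from camera to tool coordinates, whose origin is the TCP and whose axes are the flange's). Camera axes: x right, y up, looking along -z (the intrinsics and any distortion apply to the point x, -y, -z); pixel columns grow to the right and rows downward; lengths in mm; the calibration is good to about 2 mm. A picture is of the moment at which its call begins: read the wrist's pose just before it. camera_model takes no time and is no camera call.
- sign_off(): hands the job in; it is judged then, once.
The state is a dict: "time_s": time; "q": joint angles; "qvel": joint speeds; "effort": joint torques, N m; "tcp_pos": TCP position; "orientation": TCP orientation; "contact_force": force on the tool from outside, world axes, zero at the start; "ft_torque": the same for the moment, N m; "gripper_width": finger opening in mm; "gripper_force": force on a finger pad.
Only numpy, scipy, OpenCV 4.12 (cv2) and the standard library are available. Lean on these libraries where they do the work, as an engineer would, in place of code of your own. Each camera call takes 0.05 s, during which the arm holds its last target. There are 200 camera calls.

## Working session

There is one attempt and no reset: what is moved stays moved. The work goes in short steps, Python scripts to look and compute and a tool call to move; the robot and the scene stay as the last step left them, time stands still between calls to the robot, and variables do not carry over. Pictures are saved under pics/ and viewed, at most 10 in all, crops included, and the job is handed in when it is done.

Besides the shell and the picture viewer there is one more tool, called after "Call:" in YAML: its name, and indented under it one key for each argument. jog_arm: Moves the arm, as the interface text tells. Its arguments: {"type":"object","properties":{"motion":{"type":"array","items":{"type":"object","properties":{"translation":{"type":"array","items":{"type":"number"}},"turn":{"type":"number"}}}},"fingers":{"type":"number"}},"required":["motion"]}

```bash
mkdir -p pics; ls
cat > h.py <<'E'
import numpy as np, cv2
from plant import robot, imaging, sign_off
def px2w(name,u,v,d,pose=None):
    m=imaging.camera_model(name);K=np.array(m["K"])
    x=(u-K[0,2])/K[0,0]*d;y=(v-K[1,2])/K[1,1]*d
    p=np.array([x,-y,-d,1.])
    return (np.linalg.inv(np.array(m["camera_from_world"]))@p)[:3]
E
python3 - <<'E'
from h import *
s=robot.observe();print(s)
for n in("scene","top"):
    p,d=imaging.get_image(n);cv2.imwrite(f"pics/{n}0.png",p);np.save(f"pics/{n}0.npy",d)
    print(imaging.camera_model(n))
E
```

```text
pics
{'time_s': 0.0, 'q': array([ 1.20220999,  0.57654856,  0.02482144,  1.43794097, -0.01501253,
        1.12900802, -0.05648765]), 'qvel': array([ 5.62309197e-05, -3.28928341e-04,  1.21272793e-03, -2.59440816e-04,
        1.11748773e-04, -1.70000315e-03, -1.39799263e-03]), 'effort': array([ 5.74243149e-04, -7.65750003e+01,  2.25040711e+00, -2.85958099e+01,
        1.54095038e-02,  1.25997161e-02, -1.27185652e-05]), 'tcp_pos': array([ 189.52998004, -647.35012202,  230.41946702]), 'orientation': array([-3.13987308e+00,  6.72238479e-05,  2.84846019e-01]), 'contact_force': array([ 0.17390078,  0.58768714, -0.25758558]), 'ft_torque': array([-0.02948742, -0.02961679,  0.05955847]), 'gripper_force': 0.0, 'gripper_width': 85.56565520809175}
{'K': array([[450.21058649,   0.        , 321.35636172],
       [  0.        , 450.21058649, 200.2575543 ],
       [  0.        ,   0.        ,   1.        ]]), 'camera_from_world': array([[-4.02552793e-01,  9.15387448e-01,  4.13152468e-03,
         3.31239094e+02],
       [-6.88529855e-01, -3.05757427e-01,  6.57600969e-01,
         2.94334682e+02],
       [ 6.03222917e-01,  2.61874428e-01,  7.53355093e-01,
        -1.13072131e+03],
       [ 0.00000000e+00,  0.00000000e+00,  0.00000000e+00,
         1.00000000e+00]])}
{'K': array([[489.49050619,   0.        , 313.98500667],
       [  0.        , 489.49050619, 192.83438795],
       [  0.        ,   0.        ,   1.        ]]), 'camera_from_world': array([[ 1.14562829e-02, -9.99671361e-01,  2.29330082e-02,
        -1.30365168e+02],
       [ 9.94189380e-01,  1.38423950e-02,  1.06751415e-01,
        -6.19104450e+02],
       [-1.07033780e-01,  2.15767787e-02,  9.94021233e-01,
        -7.64507098e+02],
       [ 0.00000000e+00,  0.00000000e+00,  0.00000000e+00,
         1.00000000e+00]])}
```

View pics/scene0.png

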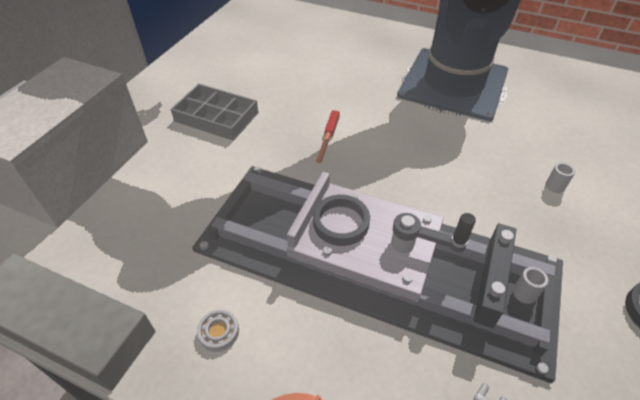

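View pics/top0.png

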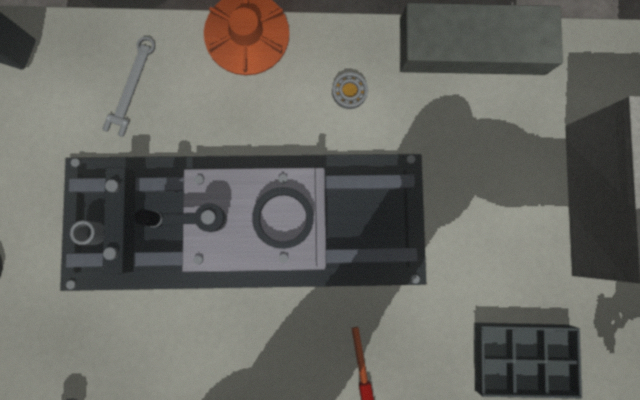

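The scene and top views show the bed running along image-left (world +y). In the top view the lip's outer face is at col ~326 (rows 168–270), the screw cap at (209,217), the grip at ~(148,217), and the end stop at cols 106–131.

```bash
cat >> h.py <<'E'
def ray(name,u,v,z):
    m=imaging.camera_model(name);K=np.array(m["K"]);T=np.linalg.inv(np.array(m["camera_from_world"]))
    d=T[:3,:3]@np.array([(u-K[0,2])/K[0,0],-(v-K[1,2])/K[1,1],-1.]);o=T[:3,3]
    return o+d*(z-o[2])/d[2]
E
python3 - <<'E'
from h import *
np.set_printoptions(precision=1,suppress=True)
c=[ray("top",*p,14) for p in((66,157),(422,154),(426,284),(61,290))]
print("bed",*c,"mean",np.mean(c,0))
e1=(c[0]+c[3]-c[1]-c[2])[:2];print("yaw of +y",np.arctan2(e1[1],e1[0]))
e2=(c[0]+c[1]-c[2]-c[3])[:2];print("yaw of +x",np.arctan2(e2[1],e2[0]))
for p in((326,168),(326,270)):print("lip",ray("top",*p,95))
D=np.load("pics/top0.npy")
for p in((209,217),(148,217),(140,216),(154,217),(321,220),(118,217),(112,186),(82,232)):
    print(p,px2w("top",*p,D[p[1],p[0]]))
D=np.load("pics/scene0.npy")
for p in((407,223),(466,217),(463,240)):
    print("s",p,px2w("scene",*p,D[p[1],p[0]]))
I=cv2.imread("pics/top0.png")[140:300,50:350];a=cv2.resize(I,None,fx=2.6,fy=2.6,interpolation=3)
I=cv2.imread("pics/scene0.png")[160:260,380:520];b=cv2.resize(I,None,fx=1.3*2,fy=1.3*2)
o=np.zeros((a.shape[0],a.shape[1],3),np.uint8);cv2.imwrite("pics/c1.png",cv2.convertScaleAbs(a,alpha=1.8))
E
```

```text
bed [677.3 291.6  14. ] [ 691.8 -305.6   14. ] [ 474.2 -309.6   14. ] [458.8 285.4  14. ] mean [575.5  -9.6  14. ]
yaw of +y 1.5958340330740612
yaw of +x 0.023281858678802385
lip [ 652.4 -139.    95. ]
lip [ 499.3 -140.3   95. ]
(209, 217) [574.1  29.7 123.7]
(148, 217) [570.7 103.  166.9]
(140, 216) [572.1 114.7 163.8]
(154, 217) [572.  101.6 144.9]
(321, 220) [ 573.4 -132.2   93.8]
(118, 217) [574.4 172.3  88.5]
(112, 186) [619.8 179.6  99.4]
(82, 232) [552.6 250.6  29.6]
s (407, 223) [581.8  34.  125.4]
s (466, 217) [572.6 110.4 167.6]
s (463, 240) [583.  117.4 130.1]
```

View pics/c1.png

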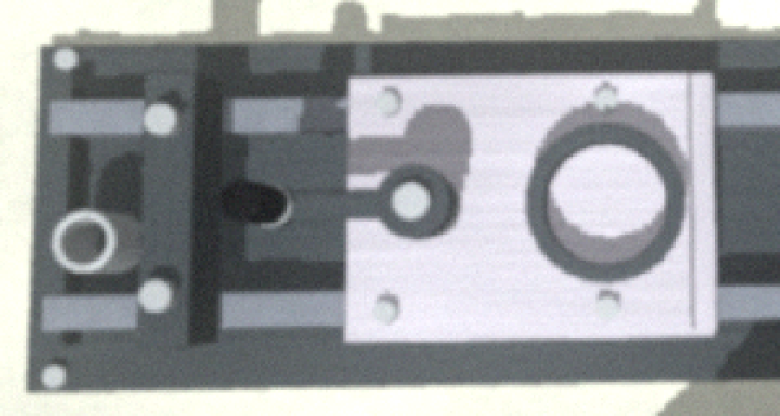

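The crop shows the crank pointing along the bed's +y, with the grip base at crop (270,205). The stop's front top edge is at crop col ~192, so about 85 mm of travel remains. I'll turn to yaw ≈ 1.6 (tool x along the bed's +y) with the fingers shut and go behind the lip.

Call:
jog_arm:
  motion:
    - {"translation": [0, 0, 0], "turn": -9.4}
    - {"translation": [0, 0, 0], "turn": -9.4}
    - {"translation": [0, 0, 0], "turn": -9.4}
    - {"translation": [0, 0, 0], "turn": -9.4}
    - {"translation": [0, 0, 0], "turn": -9.4}
    - {"translation": [0, 0, 0], "turn": -9.4}
    - {"translation": [0, 0, 0], "turn": -9.4}
    - {"translation": [0, 0, 0], "turn": -9.4}
    - {"translation": [0, 0, 0], "turn": 0}
  fingers: 255

```text
time_s: 1.23
tcp_pos: [189.4, -647.7, 230.8]
orientation: [3.142, -0.001, 1.596]
contact_force: [0.3, -0.5, 0.1]
gripper_width: 0.4
gripper_force: 0.0
```

Call:
jog_arm:
  motion:
    - {"translation": [2.8, 2.5, 0], "turn": 0}
    - {"translation": [2.8, 2.5, 0], "turn": 0}
    - {"translation": [2.8, 2.5, 0], "turn": 0}
    - {"translation": [2.8, 2.5, 0], "turn": 0}
    - {"translation": [2.8, 2.5, 0], "turn": 0}
    - {"translation": [2.8, 2.5, 0], "turn": 0}
    - {"translation": [2.8, 2.5, 0], "turn": 0}
    - {"translation": [2.8, 2.5, 0], "turn": 0}
    - {"translation": [2.8, 2.5, 0], "turn": 0}
    - {"translation": [2.8, 2.5, 0], "turn": 0}
    - {"translation": [2.8, 2.5, 0], "turn": 0}
    - {"translation": [2.8, 2.5, 0], "turn": 0}
    - {"translation": [2.8, 2.5, 0], "turn": 0}
    - {"translation": [2.8, 2.5, 0], "turn": 0}
    - {"translation": [2.8, 2.5, 0], "turn": 0}
    - {"translation": [2.8, 2.5, 0], "turn": 0}
    - {"translation": [0, 0, 0], "turn": 0}
    - {"translation": [0, 0, 0], "turn": 0}

```text
time_s: 3.48
tcp_pos: [577.1, -189.9, 231.0]
orientation: [-3.141, 0.0, 1.595]
contact_force: [-1.1, 0.3, 0.2]
gripper_width: 0.4
gripper_force: 0.0
```

Call:
jog_arm:
  motion:
    - {"translation": [0, 0, 2.7]}
    - {"translation": [0, 0, 2.7]}
    - {"translation": [0, 0, 2.7]}
    - {"translation": [0, 0, 2.7]}
    - {"translation": [0, 0, 2.7]}
    - {"translation": [0, 0, 2.7]}
    - {"translation": [0, 0, 0]}
    - {"translation": [1, 0, 0]}
    - {"translation": [1, 0, 0]}
    - {"translation": [0.5, 0, 0]}
    - {"translation": [0.5, 0, 0]}
    - {"translation": [0.5, 0, 0]}
    - {"translation": [0.5, 0, 0]}
    - {"translation": [0.5, 0, 0]}
    - {"translation": [0.5, 0, 0]}

```text
invalid input
```

Run:
```python
from h import *
np.set_printoptions(precision=1,suppress=True)
s=robot.observe();print(s['time_s'],s['tcp_pos'],s['contact_force'])
p,d=imaging.get_image("scene");q,_=imaging.get_image("top")
a=cv2.resize(p[130:370,220:580],(780,520),interpolation=3)
cv2.imwrite("pics/push1.png",cv2.convertScaleAbs(a,alpha=1.2));cv2.imwrite("pics/push1t.png",q)
for u in (122,123,124,125,131):print("stop",u,ray("top",u,217,90)[1], "plate",ray("top",184,217,65)[1])
```

```text
3.475 [ 577.1 -189.9  231. ] [-1.1  0.3  0.2]
stop 122 165.80373357858622 plate 79.56056138197708
stop 123 164.3193927494018 plate 79.56056138197708
stop 124 162.834913965368 plate 79.56056138197708
stop 125 161.3502972072514 plate 79.56056138197708
stop 131 152.4396981253053 plate 79.56056138197708
```

View pics/push1.png

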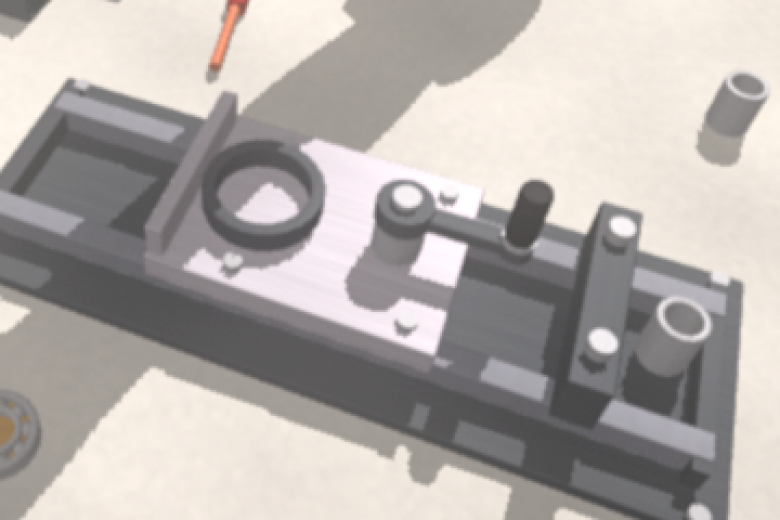

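The picture shows the carriage unmoved and the path behind the lip clear, with the lip at crop (190,170) and the stop at (600,310). The call was refused because rows need "turn", so I'm resending it.

Call:
jog_arm:
  motion:
    - {"translation": [0, 0, 2.7], "turn": 0}
    - {"translation": [0, 0, 2.7], "turn": 0}
    - {"translation": [0, 0, 2.7], "turn": 0}
    - {"translation": [0, 0, 2.7], "turn": 0}
    - {"translation": [0, 0, 2.7], "turn": 0}
    - {"translation": [0, 0, 2.7], "turn": 0}
    - {"translation": [0, 0, 0], "turn": 0}
    - {"translation": [1, 0, 0], "turn": 0}
    - {"translation": [1, 0, 0], "turn": 0}
    - {"translation": [0.5, 0, 0], "turn": 0}
    - {"translation": [0.5, 0, 0], "turn": 0}
    - {"translation": [0.5, 0, 0], "turn": 0}
    - {"translation": [0.5, 0, 0], "turn": 0}
    - {"translation": [0.5, 0, 0], "turn": 0}
    - {"translation": [0.5, 0, 0], "turn": 0}

```text
time_s: 5.45
tcp_pos: [576.4, -142.4, 69.4]
orientation: [3.141, 0.003, 1.595]
contact_force: [1.6, -9.6, -0.5]
gripper_width: 0.0
gripper_force: 4.8
```

Call:
jog_arm:
  motion:
    - {"translation": [0.5, 0, 0], "turn": 0}
    - {"translation": [0.5, 0, 0], "turn": 0}
    - {"translation": [0.5, 0, 0], "turn": 0}
    - {"translation": [0.5, 0, 0], "turn": 0}
    - {"translation": [0.5, 0, 0], "turn": 0}
    - {"translation": [0.5, 0, 0], "turn": 0}
    - {"translation": [0.5, 0, 0], "turn": 0}
    - {"translation": [0.5, 0, 0], "turn": 0}
    - {"translation": [0.5, 0, 0], "turn": 0}
    - {"translation": [0.5, 0, 0], "turn": 0}
    - {"translation": [0.5, 0, 0], "turn": 0}
    - {"translation": [0.4, 0, 0], "turn": 0}
    - {"translation": [0.2, 0, 0], "turn": 0}

```text
time_s: 7.08
tcp_pos: [574.8, -81.1, 69.3]
orientation: [3.142, 0.003, 1.595]
contact_force: [-0.5, -9.4, 0.1]
gripper_width: -0.1
gripper_force: 4.6
```

Run:
```python
from h import *
np.set_printoptions(precision=1,suppress=True)
s=robot.observe();print(s['time_s'],s['tcp_pos'],s['contact_force'])
q,d=imaging.get_image("top")
a=cv2.resize(q[150:290,60:260],(800,560),interpolation=3)
cv2.imwrite("pics/push2.png",cv2.convertScaleAbs(a,alpha=1.8))
```

```text
7.075 [574.8 -81.1  69.3] [-0.5 -9.4  0.1]
```

View pics/push2.png

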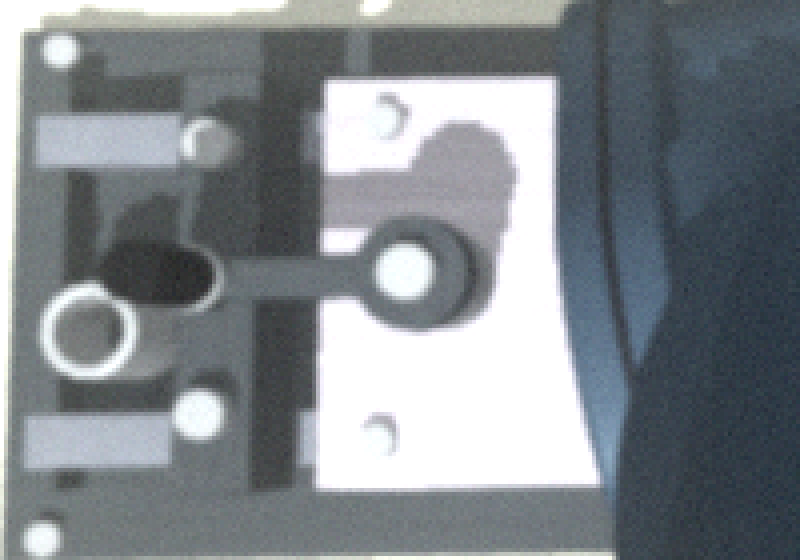

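The crop shows the plate's front edge at crop col ~322 and the stop's front top edge at ~255, so roughly 15 mm is left. I'll continue slowly and watch the force.

Call:
jog_arm:
  motion:
    - {"translation": [0.3, 0, 0], "turn": 0}
    - {"translation": [0.3, 0, 0], "turn": 0}
    - {"translation": [0.2, 0, 0], "turn": 0}
    - {"translation": [0.1, 0, 0], "turn": 0}
    - {"translation": [0.1, 0, 0], "turn": 0}

```text
time_s: 7.75
tcp_pos: [574.5, -71.4, 69.3]
orientation: [-3.142, 0.003, 1.595]
contact_force: [0.8, -9.2, -0.1]
gripper_width: -0.5
gripper_force: 4.6
```

Call:
jog_arm:
  motion:
    - {"translation": [0.1, 0, 0], "turn": 0}
    - {"translation": [0.1, 0, 0], "turn": 0}

```text
time_s: 8.0
tcp_pos: [574.5, -69.4, 69.3]
orientation: [3.142, 0.003, 1.595]
contact_force: [0.2, -8.8, 0.2]
gripper_width: -0.1
gripper_force: 4.6
```

Call:
jog_arm:
  motion:
    - {"translation": [0.1, 0, 0], "turn": 0}

```text
time_s: 8.12
tcp_pos: [574.4, -68.4, 69.3]
orientation: [-3.142, 0.003, 1.595]
contact_force: [0.4, -8.8, -0.6]
gripper_width: 0.0
gripper_force: 4.6
```

Call:
jog_arm:
  motion:
    - {"translation": [0.1, 0, 0], "turn": 0}

```text
time_s: 8.25
tcp_pos: [574.4, -67.4, 69.3]
orientation: [-3.142, 0.003, 1.595]
contact_force: [1.8, -9.1, -0.6]
gripper_width: -0.1
gripper_force: 4.6
```

Call:
jog_arm:
  motion:
    - {"translation": [0.1, 0, 0], "turn": 0}

```text
time_s: 8.38
tcp_pos: [574.3, -66.4, 69.3]
orientation: [-3.142, 0.003, 1.595]
contact_force: [1.1, -9.3, 0.8]
gripper_width: -0.0
gripper_force: 4.6
```

Call:
jog_arm:
  motion:
    - {"translation": [0.1, 0, 0], "turn": 0}

```text
time_s: 8.5
tcp_pos: [574.3, -65.8, 69.3]
orientation: [-3.142, 0.004, 1.594]
contact_force: [1.2, -12.9, 0.6]
gripper_width: -0.3
gripper_force: 6.0
```

Call:
jog_arm:
  motion:
    - {"translation": [0.04, 0, 0], "turn": 0}
    - {"translation": [0, 0, 0], "turn": 0}
    - {"translation": [0, 0, 0], "turn": 0}

```text
time_s: 8.88
tcp_pos: [574.4, -65.8, 69.3]
orientation: [3.142, 0.004, 1.594]
contact_force: [2.1, -11.8, 0.9]
gripper_width: 0.0
gripper_force: 5.7
```

Call:
jog_arm:
  motion:
    - {"translation": [0.06, 0, 0], "turn": 0}
    - {"translation": [0, 0, 0], "turn": 0}
    - {"translation": [0, 0, 0], "turn": 0}

```text
time_s: 9.25
tcp_pos: [574.3, -65.9, 69.3]
orientation: [-3.142, 0.005, 1.593]
contact_force: [2.1, -13.6, 0.4]
gripper_width: -0.2
gripper_force: 6.5
```

The carriage is against the stop: the force rises with no motion. I'll retreat, lift and go above the crank grip.

Call:
jog_arm:
  motion:
    - {"translation": [-0.5, 0, 0], "turn": 0}
    - {"translation": [-1, 0, 0], "turn": 0}
    - {"translation": [-1.5, 0, 0], "turn": 0}
    - {"translation": [0, 0, -2.7], "turn": 0}
    - {"translation": [0, 0, -2.7], "turn": 0}
    - {"translation": [0, 0, -2.7], "turn": 0}
    - {"translation": [0, 0, -2.7], "turn": 0}
    - {"translation": [0, 0, -2.7], "turn": 0}
    - {"translation": [0, 0, -2.7], "turn": 0}
    - {"translation": [0, 0, 0], "turn": 0}
  fingers: 255

```text
time_s: 10.5
tcp_pos: [576.0, -92.2, 233.3]
orientation: [3.138, 0.001, 1.597]
contact_force: [-0.0, -0.5, -0.6]
gripper_width: 0.1
gripper_force: 0.0
```

Run:
```python
from h import *
np.set_printoptions(precision=1,suppress=True)
s=robot.observe();print(s['time_s'],s['tcp_pos'],s['contact_force'])
q,d=imaging.get_image("top");p,e=imaging.get_image("scene");np.save("pics/t3.npy",d);np.save("pics/s3.npy",e)
a=cv2.resize(q[150:290,60:210],(600,560),interpolation=3)
cv2.imwrite("pics/at_t.png",cv2.convertScaleAbs(a,alpha=1.8))
# depth points near the grip, z 130..170
for n,D in(("top",d),("scene",e)):
    P=np.array([px2w(n,u,v,D[v,u]) for v in range(0,400) for u in range(640) if D[v,u]>0])
    for lo,hi in((150,175),(118,135)):
        S=P[(P[:,2]>lo)&(P[:,2]<hi)&(abs(P[:,0]-570)<110)&(P[:,1]>60)&(P[:,1]<230)]
        print(n,lo,len(S),S.mean(0),S.min(0),S.max(0))
```

```text
10.5 [576.  -92.2 233.3] [-0.  -0.5 -0.6]Traceback (most recent call last):
  File "<stdin>", line 9, in <module>
  File "h.py", line 4, in px2w
    m=imaging.camera_model(name);K=np.array(m["K"])
ValueError: time passes only in moves, steps and waits
```

View pics/at_t.png

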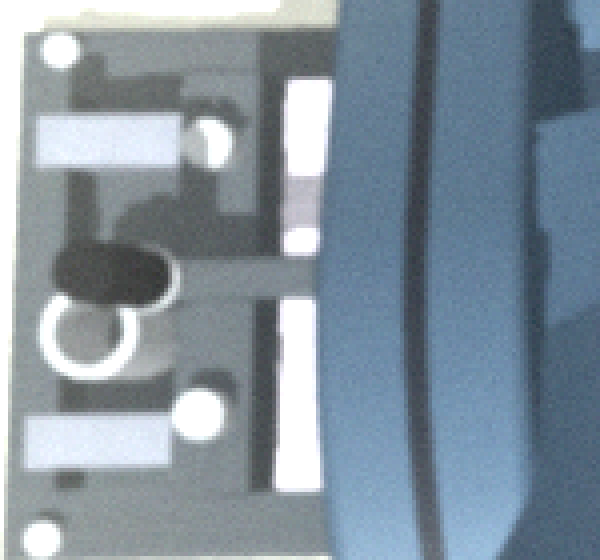

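The crop shows the plate edge (col ~278) meeting the stop's visible front face (252–278). The grip's top is at crop (85,272) and its base ring at (157,276).

Run:
```python
from h import *
np.set_printoptions(precision=1,suppress=True)
print("plate",ray("top",60+278/4,217,65),"stop",ray("top",60+252/4,217,90))
print("grip top",ray("top",60+85/4,150+272/4,166),"base",ray("top",60+157/4,150+276/4,114))
e=np.load("pics/s3.npy");m=imaging.camera_model("scene");K=np.array(m["K"]);T=np.linalg.inv(m["camera_from_world"])
v,u=np.mgrid[:400,:640];P=np.stack([(u-K[0,2])/K[0,0]*e,-(v-K[1,2])/K[1,1]*e,-e],-1).reshape(-1,3)@T[:3,:3].T+T[:3,3]
for lo,hi in((162,175),(125,160),(118,130)):
    S=P[(P[:,2]>lo)&(P[:,2]<hi)&(abs(P[:,0]-570)<60)&(P[:,1]>60)&(P[:,1]<230)]
    if len(S):print(lo,len(S),np.median(S,0),S.min(0),S.max(0))
```

```text
plate [575.8 163.5  65. ] stop [574.4 164.3  90. ]
grip top [568.3 192.  166. ] base [569.8 189.5 114. ]
162 185 [572.4 195.4 165.9] [560.5 184.6 162.1] [582.4 204.9 168.3]
125 300 [579.1 191.7 141.8] [566.1 106.3 125. ] [583.3 205.1 159.9]
118 451 [577.7 118.6 120. ] [553.7  95.3 118. ] [594.3 204.7 130. ]
```

Call:
jog_arm:
  motion:
    - {"translation": [2.86, 0, 0], "turn": 0}
    - {"translation": [2.86, 0, 0], "turn": 0}
    - {"translation": [2.86, 0, 0], "turn": 0}
    - {"translation": [2.86, 0, 0], "turn": 0}
    - {"translation": [2.86, 0, 0], "turn": 0}
    - {"translation": [2.86, 0, 0], "turn": 0}
    - {"translation": [2.86, 0, 0], "turn": 0}
    - {"translation": [2.86, 0, 0], "turn": 0}
    - {"translation": [2.86, 0, 0], "turn": 0}
    - {"translation": [2.86, 0, 0], "turn": 0}
    - {"translation": [0, 0.1, 0], "turn": 0}
    - {"translation": [0, 0, 1], "turn": 0}
  fingers: 0

```text
time_s: 12.1
tcp_pos: [568.8, 193.7, 220.5]
orientation: [-3.142, 0.001, 1.597]
contact_force: [0.0, 0.1, -0.5]
gripper_width: 85.3
gripper_force: 0.0
```

Run:
```python
from h import *
s=robot.observe();print(s['time_s'],s['tcp_pos'],s['orientation'],s['gripper_width'])
p,d=imaging.get_image("wrist");cv2.imwrite("pics/w1.png",cv2.convertScaleAbs(p,alpha=1.5))
m=imaging.camera_model("wrist");K=np.array(m["K"]);T=np.array(m["tool_from_camera"]);print(K,T)
v,u=np.mgrid[:400,:640];P=np.stack([(u-K[0,2])/K[0,0]*d,-(v-K[1,2])/K[1,1]*d,-d],-1)[d>0]@T[:3,:3].T+T[:3,3]
h=s['tcp_pos'][2]-P[:,2]
for lo,hi in((160,172),(130,155)):
    S=P[(h>lo)&(h<hi)&(np.hypot(P[:,0],P[:,1])<35)&(np.abs(P[:,1])<30)];print(lo,len(S),S.mean(0) if len(S) else 0,S.min(0) if len(S) else 0,S.max(0) if len(S) else 0)
```

```text
12.1 [568.76173886 193.65428887 220.5317394 ] [-3.14150278e+00  6.26001909e-04  1.59673620e+00] 85.34254070838576
[[284.92919329   0.         319.7586038 ]
 [  0.         284.92919329 199.70844955]
 [  0.           0.           1.        ]] [[ 1.45228657e-04  9.59229650e-01  2.82627773e-01  7.28323055e+01]
 [ 9.99999989e-01 -1.39303057e-04 -4.10611893e-05 -4.33957332e-01]
 [-1.61973836e-08  2.82627776e-01 -9.59229660e-01 -1.43394110e+02]
 [ 0.00000000e+00  0.00000000e+00  0.00000000e+00  1.00000000e+00]]
160 671 [ 3.84806521  0.35949057 54.19568876] [ -7.67751248 -10.005371    52.05757424] [13.77295469 10.92454884 60.39721463]
130 198 [ 1.12153663e+01 -2.79034478e-02  7.73490484e+01] [  2.76826759 -10.52635879  65.6565194 ] [13.81193141 11.11242433 90.41191879]
```

View pics/w1.png

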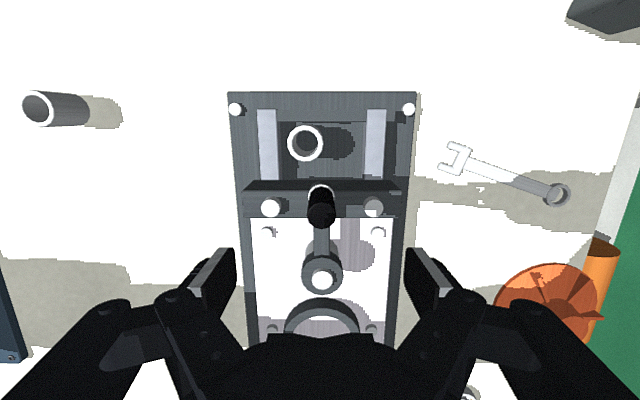

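The wrist view shows the grip centred between the open fingers at (320,205) and the crank lined up with tool x. It is 3 mm further out and needs no sideways correction. I'll descend and close to about 30 mm.

Call:
jog_arm:
  motion:
    - {"translation": [0.3, 0, 2], "turn": 0}
    - {"translation": [0, 0, 2], "turn": 0}
    - {"translation": [0, 0, 2], "turn": 0}
    - {"translation": [0, 0, 2], "turn": 0}
    - {"translation": [0, 0, 1.8], "turn": 0}
    - {"translation": [0, 0, 0], "turn": 0}

```text
time_s: 12.9
tcp_pos: [567.5, 195.7, 121.5]
orientation: [-3.138, 0.002, 1.596]
contact_force: [0.5, -1.0, -0.6]
gripper_width: 85.4
gripper_force: 0.0
```

Call:
jog_arm:
  motion:
    - {"translation": [0, 0, 0], "turn": 0}
    - {"translation": [0, 0, 0], "turn": 0}
    - {"translation": [0, 0, 0], "turn": 0}
    - {"translation": [0, 0, 0], "turn": 0}
  fingers: 165

```text
time_s: 13.4
tcp_pos: [568.5, 197.6, 123.6]
orientation: [3.141, -0.0, 1.597]
contact_force: [-0.1, -0.6, 0.0]
gripper_width: 30.2
gripper_force: 0.0
```

Call:
jog_arm:
  motion:
    - {"translation": [-0.03, 0.7, 0], "turn": 5}
    - {"translation": [-0.03, 0.7, 0], "turn": 5}
    - {"translation": [-0.03, 0.7, 0], "turn": 5}
    - {"translation": [-0.03, 0.7, 0], "turn": 5}
    - {"translation": [-0.03, 0.7, 0], "turn": 5}
    - {"translation": [-0.03, 0.7, 0], "turn": 5}

```text
time_s: 14.15
tcp_pos: [608.8, 188.4, 123.4]
orientation: [-3.141, -0.0, 1.071]
contact_force: [-0.4, 1.4, 0.9]
gripper_width: 30.5
gripper_force: 0.6
```

Call:
jog_arm:
  motion:
    - {"translation": [-0.03, 0.7, 0], "turn": 5}
    - {"translation": [-0.03, 0.7, 0], "turn": 5}

```text
time_s: 14.4
tcp_pos: [620.5, 180.7, 123.4]
orientation: [-3.141, -0.001, 0.897]
contact_force: [-0.9, 1.3, -0.5]
gripper_width: 30.0
gripper_force: 0.6
```

Call:
jog_arm:
  motion:
    - {"translation": [-0.03, 0.7, 0], "turn": 5}
    - {"translation": [-0.03, 0.7, 0], "turn": 5}

```text
time_s: 14.65
tcp_pos: [629.8, 172.1, 123.2]
orientation: [-3.139, 0.0, 0.723]
contact_force: [-3.3, 4.4, 0.4]
gripper_width: 30.3
gripper_force: 2.8
```

The load is now 5.5 N tangential, so the clutch is slipping. I'll turn about 14° more.

Call:
jog_arm:
  motion:
    - {"translation": [-0.03, 0.7, 0], "turn": 5}
    - {"translation": [-0.03, 0.7, 0], "turn": 5}
    - {"translation": [-0.02, 0.56, 0], "turn": 4}

```text
time_s: 15.02
tcp_pos: [641.3, 156.8, 123.5]
orientation: [-3.139, -0.001, 0.48]
contact_force: [-1.6, 6.1, 0.4]
gripper_width: 30.0
gripper_force: 2.9
```

Call:
jog_arm:
  motion:
    - {"translation": [0, -0.4, 0], "turn": 0}
    - {"translation": [0, 0, 0], "turn": 0}

```text
time_s: 15.28
tcp_pos: [639.7, 158.3, 123.3]
orientation: [3.141, 0.0, 0.482]
contact_force: [0.0, -0.5, -0.4]
gripper_width: 30.1
gripper_force: 0.0
```

Call:
jog_arm:
  motion:
    - {"translation": [0, 0, 0], "turn": 0}
    - {"translation": [0, 0, 0], "turn": 0}
    - {"translation": [0, 0, 0], "turn": 0}
    - {"translation": [0, 0, 0], "turn": 0}
  fingers: 0

```text
time_s: 15.78
tcp_pos: [639.9, 157.9, 123.3]
orientation: [-3.142, 0.0, 0.48]
contact_force: [0.2, 0.8, -0.3]
gripper_width: 85.2
gripper_force: 0.0
```

Call:
jog_arm:
  motion:
    - {"translation": [0, 0, -2], "turn": 0}
    - {"translation": [0, 0, -2], "turn": 0}
    - {"translation": [0, 0, -2], "turn": 0}
    - {"translation": [0, 0, -2], "turn": 0}
    - {"translation": [0, 0, -2], "turn": 0}
    - {"translation": [0, 0, -2], "turn": 0}
    - {"translation": [0, 0, 0], "turn": 0}

```text
time_s: 16.65
tcp_pos: [640.7, 158.1, 244.7]
orientation: [3.141, -0.003, 0.48]
contact_force: [0.6, 0.3, -0.0]
gripper_width: 85.3
gripper_force: 0.0
```

Run:
```python
from h import *
s=robot.observe();print(s['time_s'],s['tcp_pos'],s['contact_force'],s['gripper_width'])
p,d=imaging.get_image("wrist");cv2.imwrite("pics/w2.png",cv2.convertScaleAbs(p,alpha=1.3))
m=imaging.camera_model("wrist");K=np.array(m["K"]);T=np.array(m["tool_from_camera"])
v,u=np.mgrid[:400,:640];P=np.stack([(u-K[0,2])/K[0,0]*d,-(v-K[1,2])/K[1,1]*d,-d],-1)[d>0]@T[:3,:3].T+T[:3,3]
h=s['tcp_pos'][2]-P[:,2];S=P[(h>160)&(h<172)&(np.hypot(P[:,0],P[:,1])<35)]
c=(S.min(0)+S.max(0))/2;y=s['orientation'][2]
g=s['tcp_pos'][:2]+c[0]*np.array([np.cos(y),np.sin(y)])+c[1]*np.array([np.sin(y),-np.cos(y)])
print(len(S),c,"grip",g,"angle",np.arctan2(g[1]-116.7,g[0]-571.2),np.hypot(g[1]-116.7,g[0]-571.2))
```

```text
16.65 [640.6890625  158.13100935 244.7309463 ] [ 0.58864204  0.33274427 -0.03202046] 85.34319094349834
544 [-0.35105473 -4.57317329 80.31934111] grip [638.26504231 162.02475812] angle 0.5943215997509411 80.9447564623866
```

View pics/w2.png

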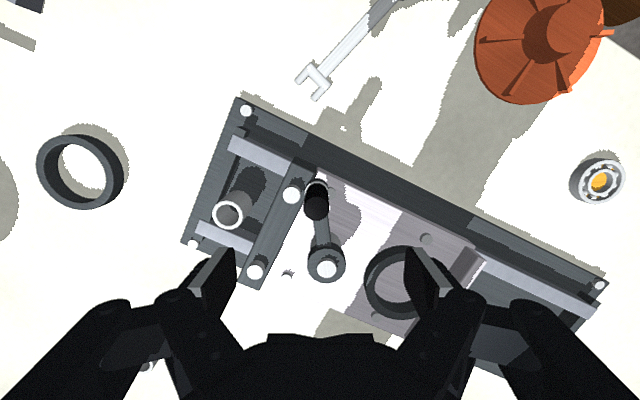

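The wrist view shows the crank released at (318,200), clear of the open fingers, with the carriage against the stop and the bystanders in place. The estimated slip is 0.24–0.40 rad, so I'm handing in.

```bash
python3 -c "
from plant import sign_off
print(sign_off())"
```

```text
the job is handed in; nothing more can be done
None
```

The job is handed in, though the sign-off gave no verdict: the carriage is clamped against the end stop, the clutch slipped an estimated 0.24–0.40 rad (14–23°), and the crank is released with the arm clear.

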